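# Fold the stay and shut the carver's tool chest until its catch snaps home

## Robot

A 6-joint arm with a two-finger parallel gripper is mounted at the origin on a cart in front of the work surface, level with it; the furniture and walls round the work are solid. World frame = base frame: x ahead of the robot, y to its left, z up, the work surface at z = 0. Lengths are in m, angles in rad, forces in N, time in s.
With the tool pointing down it reaches from about 0.375 to 0.9 m from the base axis. Payload 3.1 kg.
Tool frame: the origin (TCP) lies midway between the tips of the shut fingers; the grasp point (between the pads) lies 19 mm behind it; z points along the fingers, y is the line along which they close (so a half turn about z gives the same grasp; the last joint's range is limited). The gripper opens to 85 mm and grips with 20 to 120 N. Pads are 22 mm wide; open, the fingers measure 114 mm over their backs; the gripper's body (76 mm by 85 mm) begins 54 mm behind the grasp point. The pads swing forward as they close: fully open they stand 13 mm farther back than shut.
Start: joints at [1.038, 0.527, 1.433, -0, 1.181, -0.178], TCP at [0.217, 0.586, 0.231] pointing down, gripper open.
Joint ranges: [-3.08, 3.08], [-0.75, 2.2], [0.22, 2.44], [-1.43, 4.57], [0, 2.65], [-2.85, 2.85]. Speed limits (rad/s): [2.79, 2.79, 3.14, 3.14, 3.14, 3.14].

## Interface

Orientations are given as a unit quaternion [x, y, z, w].
In Python, from station import manip gives the robot as it stands.
- The arm moves only by the tool drive_tool, never from a script. Its argument "motion" is a list that holds one entry, the list of rows, each a list of 5 numbers: the finger opening in mm, from 0 to 85.4, then the shift along the tool's x, y, z in units of 30 mm (1.0 is 30 mm), then the turn about the tool's z in units of 8 degrees (1.0 is 8 degrees). In form: [[[fingers, x, y, z, yaw], ...]]. A call has 1 to 10 rows; each row is the pose to reach, as a shift and turn from the pose commanded when the call began, along the tool's axes at that moment; what a row does not reach only later rows make up. A row lasts 1/10 s, in which the tool goes at most 50 mm and 8.59 degrees, less where a joint would pass 70% of its speed; a pose out of reach is approached as far as the arm can. A call with a gripper value outside its range is refused whole. The fingers move at their own pace and stop on an object; "squeeze" is the grip in N (left out, the last holds). Time passes only in rows, so rows that repeat a pose let the fingers close. It gives the time, the measured TCP pose, the force, the opening and the grip force at its end, in the units of the state.
- manip.sense(): the state, without advancing time (a new reading comes with each control period).
- manip.snapshot(name): name is "scene" or "top" or "wrist"; returns the picture (384x512x3 uint8, red, green, blue); there is no depth.
- manip.camera_model(name): a dict with "fov_y" (degrees; the focal length in pixels is half the picture's height over the tangent of half this angle, whatever the lens; pixels are square), "cx", "cy" (the principal point, pixels), "k1" (the pictures are not rectified: a ray, as slopes to the right and down, at radius r is drawn at 1 + k1 r^2 times it, then the intrinsics apply), "origin" and "orientation" of the camera in the world. Camera axes: x right, y up, looking along -z (the intrinsics and any distortion apply to the point x, -y, -z); pixel columns grow to the right and rows downward; lengths in m; the calibration is good to about 2 mm. A picture is of the moment at which its call begins: read the wrist's pose just before it. camera_model takes no time and is no camera call; for the wrist camera it gives the pose at the moment of the call.
- manip.sign_off(): hands the job in; it is judged then, once.
The state is a dict: "t": time; "q": joint angles; "qd": joint speeds; "tau": joint torques, N m; "tcp_pos": TCP position; "tool_rot": TCP orientation; "force": force on the tool from outside, world axes, zero at the start; "ft_torque": the same for the moment, N m; "finger_gap": opening from 0.0 (shut) to 1.0 (fully open); "gripper_force": force on a finger pad.
Only numpy, scipy, OpenCV 4.12 (cv2) and the standard library are available. Lean on these libraries where they do the work, as an engineer would, in place of code of your own. Each camera call takes 0.05 s, during which the arm holds its last target. There are 200 camera calls.

## Task

Pack up for the day: the gouges are in the tool chest, so break its folding lid stay at the knee, lower the lid without letting it slam, and press the front edge down firmly until the catch snaps and the lid sits fully home. Leave the things standing round the chest where they are.

Things in the scene. Friction and masses are not known exactly. Their poses are not given: they have to be found in the camera images.
- tool_chest: Brown wooden tool chest, fixed to the bench, 200 (x) x 290 (y) x 90 mm high without its lid, walls 10 mm, open on top, gouges inside. Origin at the centre of its underside; x points to its back (hinge side), y along its length to its left end, z up. Within 16 degrees of square to the robot. A brass sprung catch inside the middle of the front wall.
- lid_hinge (a point): Middle of the hinge line, on the top edge of the chest's back wall, 90 mm above the bench; axes as the chest's (hinge line along y). The lid is a 14 mm board, 294 mm along the hinge and 204 mm from hinge line to front edge, with a dark finger lip (12 mm farther, 70 mm long) mid-edge; its inner face passes through the hinge line.
- lid_front (a point): Where to press: point on the lid's outer (upper) face, midway along it, 185 mm from the hinge line, 19 mm short of the front edge, just over the catch; z is the face's outward normal, x points along the lid to the hinge.
- stay_knee (a point): Centre of the stay's knee: a round steel boss, 17 mm diameter, 22 mm long along the chest's y, 26 mm inside the left (+y) end wall's outer face. At the start it is 88 mm in front of the hinge line and 54 mm above the rim. It folds only to the back and down (a 0.81 : 0.58 slope): about 4 N moves it, 10 N after 20 mm; moved 20 to 25 mm it is broken, and the lid is free.
- lid (a joint): Lid angle (rad): 0 shut flush on the rim; 1.50 upright, as at the start, locked by the stay. With the knee broken it stays where it is left, or sinks slowly when low (stiff hinge; a few newtons at its edge move it). On the way down the catch stops it at about 0.055, 10 mm proud at the front; a press of 10 to 12 N at the front middle snaps it shut.
- knee (a joint): Fold of the stay's knee (rad): 3.17 at the start, 0.07 past straight against its stop, which locks the lid open; 3.10 dead straight; it falls as the stay folds, to 0 with the lid shut.
- wax_tin: Round flat tin, olive and yellow, 77 mm diameter, 30 mm high, loose on the bench; origin at the centre of its underside, z up. To be left alone.
- pencil_tin: Grey pot with pens in it, 86 x 96 x 153 mm, loose; origin at the centre of its underside, z up. To be left alone.
- glue_bottle: White and green squeeze bottle, 35 x 47 x 163 mm, loose; origin at the centre of its underside, z up. To be left alone.
- rough_bear: Rough-carved wooden bear, 61 x 63 x 96 mm, loose; origin at the centre of its underside, z up. To be left alone.
- masking_tape: Roll of masking tape lying flat, 98 mm across, 25 mm high, loose; origin at the centre of its underside. To be left alone.
- offcut_3: Dark wooden offcut, 30 x 110 x 20 mm, loose; origin at the centre of its underside. To be left alone.
- stay_pivot (a point): Fixed pivot of the stay's lower bar on the inside of the left end wall, 130 mm in front of the hinge line, 26 mm below the rim; the knee swings round it at 90 mm. The upper bar, 114 mm, runs from the knee to the lid, 152 mm from the hinge line. Flat steel bars; with the lid up they stand in one straight line that leans back.

How it is judged:
By the outcome, as a careful person would: the job done as asked, in the order asked, and still so for the second after the job is handed in, with the robot touching nothing.
It also fails if it takes over 48 s, if anything falls off the work surface, if the arm or the gripper's body presses on something with over 40 N, if the wrist force passes 120 N, or if a joint passes its speed limit or range.

## Working session

There is one attempt and no reset: what is moved stays moved. The work goes in short steps, Python scripts to look and compute and a tool call to move; the robot and the scene stay as the last step left them, time stands still between calls to the robot, and variables do not carry over. Pictures are saved under pics/ and viewed, at most 10 in all, crops included, and the job is handed in when it is done.

Besides the shell and the picture viewer there is one more tool, called after "Call:" by a JSON object that holds its "fn" and its "kwargs", one argument or row to a line. drive_tool: Moves the arm, as the interface text tells. Its arguments: {"type":"object","properties":{"motion":{"type":"array","items":{"type":"array","items":{"type":"array","items":{"type":"number"}}}},"squeeze":{"type":"number"}},"required":["motion"]}

```bash
mkdir -p pics; cat > h.py <<'E'
import numpy as np, cv2
from station import manip
from scipy.spatial.transform import Rotation as R
def ray(c,u,v):
    f=192/np.tan(np.radians(c["fov_y"])/2)
    d=np.array([(u-c["cx"])/f,(v-c["cy"])/f]); s=d.copy()
    for _ in range(20): s=d/(1+c["k1"]*(s@s))
    w=R.from_quat(c["orientation"]).apply([s[0],-s[1],-1]); return np.array(c["origin"]),w/np.linalg.norm(w)
def onz(c,u,v,z):
    o,d=ray(c,u,v); return o+d*(z-o[2])/d[2]
def proj(c,p):
    f=192/np.tan(np.radians(c["fov_y"])/2)
    q=R.from_quat(c["orientation"]).inv().apply(np.array(p)-c["origin"]); s=np.array([q[0],-q[1]])/-q[2]
    s=s*(1+c["k1"]*(s@s)); return s*f+[c["cx"],c["cy"]]
def tri(c1,a,c2,b):
    o1,d1=ray(c1,*a);o2,d2=ray(c2,*b)
    t=np.linalg.lstsq(np.c_[d1,-d2],o2-o1,rcond=None)[0]
    p,q=o1+d1*t[0],o2+d2*t[1]; return (p+q)/2,np.linalg.norm(p-q)
E
python3 - <<'E'
from h import *
for n in ("scene","top"):
    im=manip.snapshot(n); cv2.imwrite(f"pics/{n}0.png",im[...,::-1]); c=manip.camera_model(n); print(n,c)
    cv2.imwrite(f"pics/{n}0b.png",cv2.resize(im[...,::-1],(800,600),interpolation=cv2.INTER_CUBIC))
s=manip.sense();print({k:np.round(v,3) for k,v in s.items()})
E
```

```text
scene {'fov_y': 44.622942478431185, 'cx': 252.98225566579944, 'cy': 190.60763856156535, 'k1': -0.1524844625949901, 'origin': array([-0.05536498, -0.98780256,  0.69063673]), 'orientation': array([ 0.48453211, -0.1466238 , -0.24541713,  0.82674091])}
top {'fov_y': 52.98360034227769, 'cx': 259.28655489408595, 'cy': 194.41284322212235, 'k1': -0.003393851374653306, 'origin': array([ 0.38255274, -0.09386229,  1.0675196 ]), 'orientation': array([-0.06277435,  0.0529193 ,  0.71245359, -0.69689943])}
{'t': np.float64(0.1), 'q': array([ 1.038,  0.528,  1.434, -0.   ,  1.181, -0.178]), 'qd': array([-0.   , -0.003, -0.002, -0.   , -0.003,  0.002]), 'tau': array([ 1.0000e-03, -4.4331e+01, -1.7859e+01, -0.0000e+00,  4.0000e-03,
        0.0000e+00]), 'tcp_pos': array([0.217, 0.586, 0.23 ]), 'tool_rot': array([ 0.176,  0.984, -0.001, -0.   ]), 'force': array([-0.768, -0.01 ,  0.424]), 'ft_torque': array([ 0.054, -0.01 ,  0.013]), 'gripper_force': np.float64(0.0), 'finger_gap': np.float64(1.004)}
```

View pics/scene0b.png

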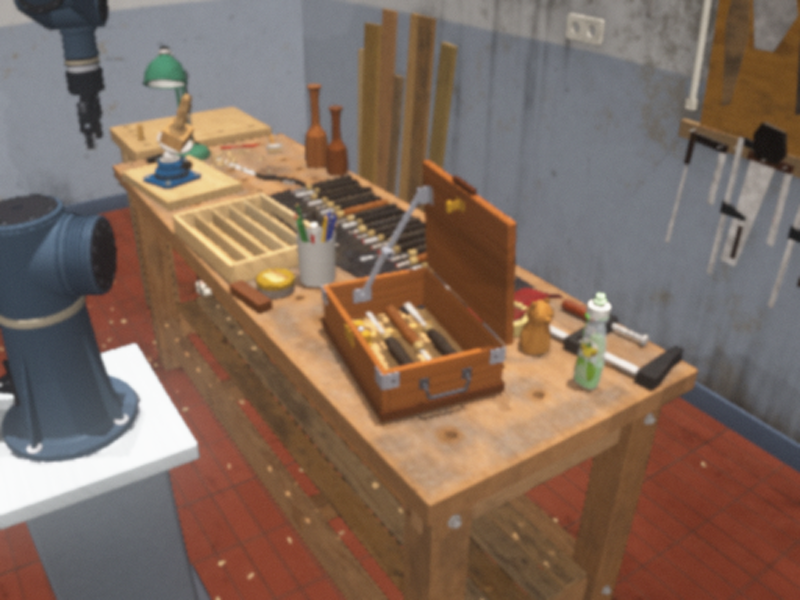

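View pics/top0b.png

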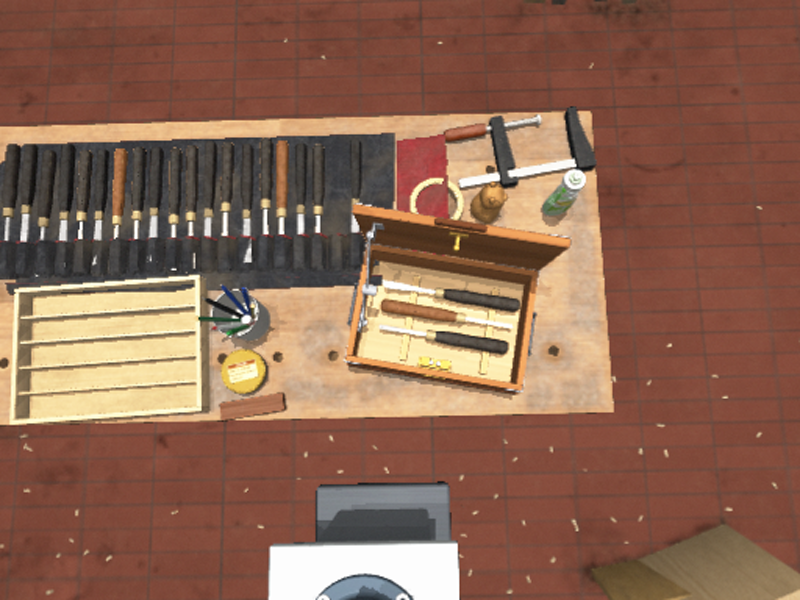

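The scene view shows the chest with its lid upright, and the stay running from (362,295) to (425,195). In the top view the front rim runs from about (348,360) to (520,388), and the knee boss is near (370,290). Next I'll zoom in for precise corners.

```bash
python3 - <<'E'
import cv2
a=cv2.imread("pics/top0.png")[125:245,215:375]; cv2.imwrite("pics/topc.png",cv2.resize(a,(800,600),interpolation=cv2.INTER_CUBIC))
a=cv2.imread("pics/scene0.png")[95:275,195:345]; cv2.imwrite("pics/scc.png",cv2.resize(a,(500,600),interpolation=cv2.INTER_CUBIC))
E
```

```text
(no output)
```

View pics/topc.png

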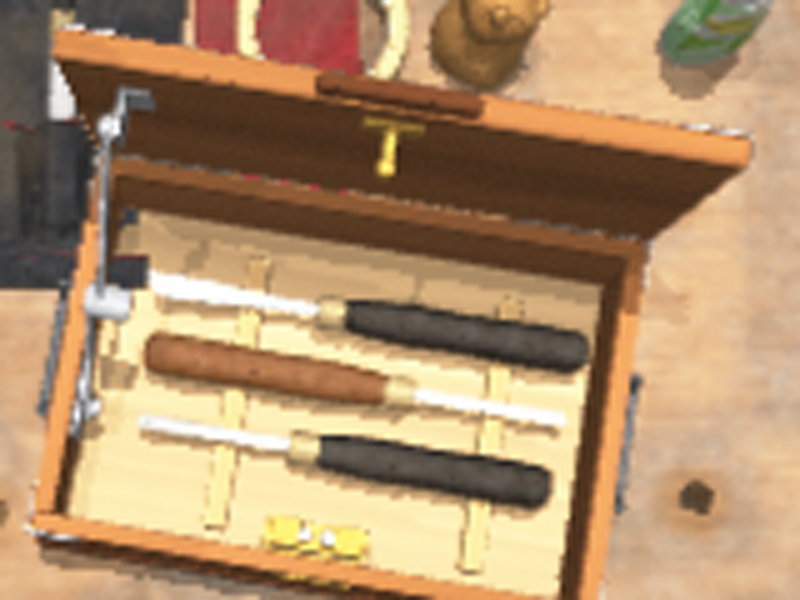

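View pics/scc.png

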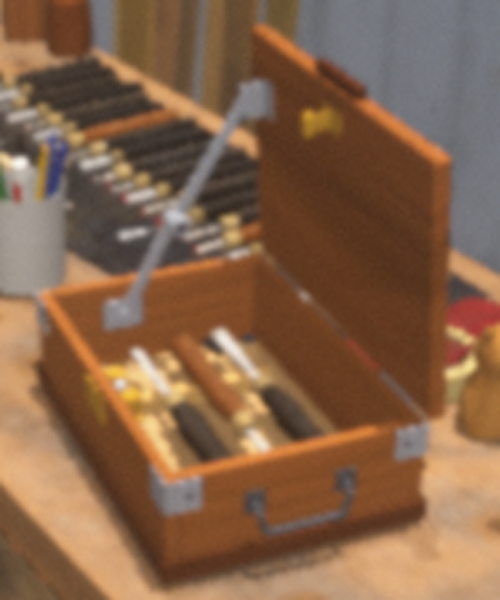

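In the top crop, the front-left rim corner is at (35,522), the knee boss at (107,303) and the right end of the hinge at (645,243). In the scene crop, the knee is at (176,218), the front-left corner at (40,293) and the front-right corner at (163,478).

```bash
python3 - <<'E'
from h import *
T=manip.camera_model("top");S=manip.camera_model("scene")
tc=lambda u,v:(u/5+215-.4,v/5+125-.4)
sc=lambda u,v:(u*.3+195-.35,v*.3+95-.35)
for n,a,b in [("knee",tc(107,303),sc(176,218)),("FL",tc(35,522),sc(40,293)),("FR",(520/1.5625-.2,389/1.5625-.2),sc(163,476)),("lidTL",tc(55,33),sc(256,25)),("lidTR",tc(750,150),sc(447,155))]:
    print(n,*[np.round(x,4) for x in tri(T,a,S,b)])
FL=onz(T,*tc(35,522),.09);FR=onz(T,520/1.5625-.2,389/1.5625-.2,.09);HR=onz(T,*tc(645,245),.09)
print(FL,FR,np.linalg.norm(FR-FL),HR,np.linalg.norm(HR-FR))
d=(FL-FR);yaw=np.arctan2(-d[0],d[1]);e=HR-FR;print("yaw",np.degrees(yaw),np.degrees(np.arctan2(e[1],e[0])))
x=np.array([np.cos(yaw),np.sin(yaw),0]);y=np.array([-x[1],x[0],0])
H=(FL+FR)/2+x*.2;H[2]=.09;K=H-.088*x+(.145-.026)*y+[0,0,.054]
print("hinge",H,"knee pred",K,"top proj",proj(T,K),tc(107,303),"scene",proj(S,K),sc(176,218))
for p in [(-.2,.145),(-.2,-.145),(0,-.145)]:
    P=H+p[0]*x+p[1]*y; print((proj(T,P)-[214.6,124.6])*5,(proj(S,P)-[194.65,94.65])/.3)
E
```

```text
knee [ 0.559  -0.0266  0.148 ] 0.0006
FL [0.4564 0.0162 0.0898] 0.0026
FR [ 0.4004 -0.2615  0.0927] 0.0033
lidTL [ 0.6448 -0.0155  0.293 ] 0.0041
lidTR [ 0.5889 -0.3033  0.2962] 0.0019
[0.45753307 0.01562518 0.09      ] [ 0.40192934 -0.26275864  0.09      ] 0.2838825881438942 [ 0.59372593 -0.30107771  0.09      ] 0.19558702266287137
yaw -11.295480028629612 -11.298371045027245
hinge [ 0.62585723 -0.16274049  0.09      ] knee pred [ 0.56287016 -0.02880905  0.144     ] top proj [237.06830587 183.8054575 ] (236.0, 185.2) scene [248.99915143 161.37808179] (247.45000000000002, 160.04999999999998)
[ 29.09683749 520.94848523] [ 42.04115836 290.98461965]
[596.05577143 621.87737375] [169.97564205 481.70533148]
[652.05274652 237.77940437] [432.41109379 421.5497118 ]
```

Call:
{"fn": "drive_tool", "kwargs": {
  "motion": [
    [[0,-0.8,-0.75,0,-0.2],[0,-2,-1.9,0,-0.5],[0,-3.2,-3,0,-0.8],[0,-4.4,-4.1,0,-1.1],[0,-5.6,-5.2,0,-1.1],[0,-6.8,-6.4,0,-1.1],[0,-8,-7.5,0,-1.1],[0,-9.2,-8.6,0,-1.1],[0,-10.4,-9.8,0,-1.1],[0,-11.4,-10.7,0,-1.1]]
  ]
}}

```text
t: 1.1
tcp_pos: [0.4267, 0.1639, 0.2312]
tool_rot: [0.101, 0.995, -0.0, -0.0]
force: [0.4, -0.2, 0.5]
finger_gap: -0.001
gripper_force: 0.0
```

```bash
cat >> h.py <<'E'
YAW=np.radians(-11.3); CX=np.array([np.cos(YAW),np.sin(YAW),0]); CY=np.array([-CX[1],CX[0],0])
H=np.array([.623,-.162,.09])
def C(x,y,z): return H+x*CX+y*CY+np.array([0,0,z])   # chest-axes offset from hinge
def go(p):
    s=manip.sense(); r=R.from_quat(s["tool_rot"]); a=r.as_matrix()[:,0]
    yw=np.degrees(np.arctan2(a[1],a[0])-(YAW+np.pi)); yw=(yw+180)%360-180
    print("t",round(float(s["t"]),2),"tcp",np.round(s["tcp_pos"],4),"F",np.round(s["force"],1),"to",np.round(p,3),"units",np.round(r.inv().apply(np.array(p)-s["tcp_pos"])/.03,2),"yaw",round(yw/8,2))
E
python3 - <<'E'
from h import *
go(C(-.088-.045,.119,.141)); 
E
```

```text
t 1.1 tcp [0.4267 0.1639 0.2312] F [ 0.4 -0.2  0.5] to [ 0.516 -0.019  0.231] units [-4.14 -5.38  0.01] yaw -0.04
```

Call:
{"fn": "drive_tool", "kwargs": {
  "motion": [
    [[0,-1.0,-1.3,0,0],[0,-2.0,-2.6,0,0],[0,-3.0,-3.9,0,0],[0,-3.8,-4.9,0,0],[0,-4.1,-5.4,0,0],[0,-4.1,-5.4,0.8,0],[0,-4.1,-5.4,1.6,0],[0,-4.1,-5.4,2.4,0],[0,-4.1,-5.4,2.9,0],[0,-4.1,-5.4,3.0,0]]
  ]
}}

```text
t: 2.1
tcp_pos: [0.5123, -0.016, 0.1394]
tool_rot: [0.1, 0.995, 0.001, -0.003]
force: [-0.3, 0.4, 0.1]
finger_gap: 0.004
gripper_force: 0.0
```

```bash
python3 - <<'E'
from h import *
go([.560,-.027,.140]); 
for n in ["scene","top"]: globals()[n]=manip.snapshot(n)[...,::-1]
a=cv2.resize(scene[75:215,190:310],(480,560),interpolation=cv2.INTER_CUBIC); b=cv2.resize(top[150:290,210:290],(320,560),interpolation=cv2.INTER_CUBIC)
cv2.imwrite("pics/pre.png",np.hstack([a,b]))
E
```

```text
t 2.1 tcp [ 0.5123 -0.016   0.1394] F [-0.3  0.4  0.1] to [ 0.56  -0.027  0.14 ] units [-1.63 -0.04 -0.03] yaw -0.02
```

View pics/pre.png

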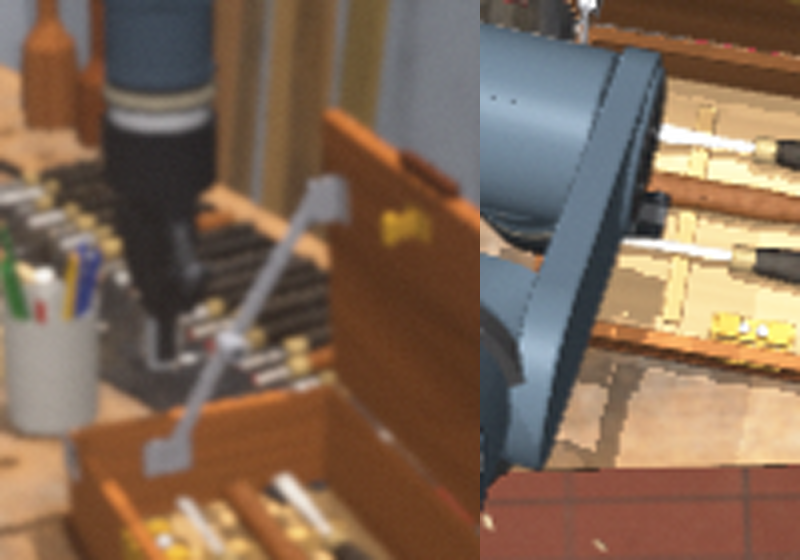

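The fingertips are at (165,360) in the left panel, just in front of the knee boss at (230,342) and at about its height. I'll close in until contact.

Call:
{"fn": "drive_tool", "kwargs": {
  "motion": [
    [[0,-0.3,0,0,0],[0,-0.6,0,0,0],[0,-0.8,0,0,0],[0,-0.9,0,0,0],[0,-1.0,0,0,0],[0,-1.05,0,0,0]]
  ]
}}

```text
t: 2.8
tcp_pos: [0.5442, -0.0231, 0.141]
tool_rot: [0.1, 0.995, 0.0, -0.001]
force: [-2.3, -0.1, 1.3]
finger_gap: 0.001
gripper_force: 1.4
```

Call:
{"fn": "drive_tool", "kwargs": {
  "motion": [
    [[0,-0.1,0,0.06,0],[0,-0.2,0,0.12,0],[0,-0.3,0,0.19,0],[0,-0.4,0,0.26,0],[0,-0.5,0,0.34,0],[0,-0.55,0,0.38,0]]
  ]
}}

```text
t: 3.4
tcp_pos: [0.5617, -0.0266, 0.1297]
tool_rot: [0.1, 0.995, 0.0, -0.0]
force: [-3.6, 1.1, 4.0]
finger_gap: -0.001
gripper_force: 2.3
```

Call:
{"fn": "drive_tool", "kwargs": {
  "motion": [
    [[0,-0.06,0,0.05,0],[0,-0.12,0,0.1,0],[0,-0.15,0,0.12,0],[0,-0.15,0,0.12,0]]
  ]
}}

```text
t: 3.8
tcp_pos: [0.5654, -0.0274, 0.126]
tool_rot: [0.1, 0.995, 0.0, -0.001]
force: [-3.6, 0.9, 1.6]
finger_gap: -0.001
gripper_force: 2.3
```

```bash
python3 - <<'E'
from h import *
print(manip.sense()["force"])
scene=manip.snapshot("scene")[...,::-1]
cv2.imwrite("pics/brk.png",cv2.resize(scene[75:215,190:340],(600,560),interpolation=cv2.INTER_CUBIC))
E
```

```text
[-3.63056023  0.93557501  1.57810023]
```

View pics/brk.png

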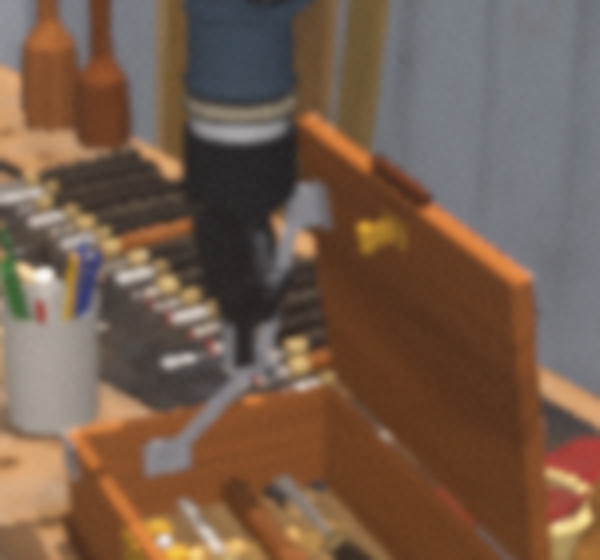

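The stay has clearly folded, with its knee now at (255,370), and the lid leans slightly forward. Next I'll back off, rise, and cross over to behind the lid.

Call:
{"fn": "drive_tool", "kwargs": {
  "motion": [
    [[0,0.5,0,0,0],[0,1.3,0,0,0],[0,1.8,-0.3,-0.8,0],[0,2.0,-1,-2.2,0],[0,2.0,-1.8,-3.6,0],[0,2.0,-2.6,-5,0],[0,2.0,-3.4,-6.4,0],[0,2.0,-4.0,-7.4,0],[0,2.0,-4.0,-7.9,0],[0,2.0,-4.0,-8.0,0]]
  ]
}}

```text
t: 4.85
tcp_pos: [0.4855, -0.1352, 0.3693]
tool_rot: [0.101, 0.995, -0.002, 0.005]
force: [-0.2, -0.5, -0.1]
finger_gap: -0.002
gripper_force: 0.0
```

```bash
python3 - <<'E'
from h import *
go(C(.07,0,.275)); print((.09+.275-.255)/.03)
E
```

```text
t 4.85 tcp [ 0.4855 -0.1352  0.3693] F [-0.2 -0.5 -0.1] to [ 0.692 -0.176  0.365] units [-7.    0.06  0.21] yaw -0.04
3.6666666666666665
```

Call:
{"fn": "drive_tool", "kwargs": {
  "motion": [
    [[0,-1,0,0,0],[0,-2.4,0,0,0],[0,-3.8,0,0,0],[0,-5.2,0,0,0],[0,-6.4,0,0,0],[0,-7.0,0,0,0],[0,-7.0,0,1.0,0],[0,-7.0,0,2.2,0],[0,-7.0,0,3.4,0],[0,-7.0,0,3.8,0]]
  ]
}}

```text
t: 5.85
tcp_pos: [0.6867, -0.1737, 0.2458]
tool_rot: [0.1, 0.995, 0.001, -0.004]
force: [0.1, 0.2, -1.0]
finger_gap: 0.002
gripper_force: 0.0
```

```bash
python3 - <<'E'
from h import *
# TCP path (front-bottom corner of the tip, 11 mm ahead of TCP, on outer face); units from (x=.07)
for th in np.arange(1.5,0,-.1):
    r=.17+.01*(1.5-th)
    x=-r*np.cos(th)+.014*np.sin(th)+.011*np.sin(th); z=r*np.sin(th)+.014*np.cos(th)
    print(round(th,2),"tcp x,z rel hinge",round(x,4),round(z,4),"units",round((.07-x)/.03,2),round((.165-z)/.03,2))
go(C(.07,0,.165))
s=manip.snapshot("scene")[...,::-1]
cv2.imwrite("pics/beh.png",cv2.resize(s[55:235,190:390],(666,600),interpolation=cv2.INTER_CUBIC))
E
```

```text
1.5 tcp x,z rel hinge 0.0129 0.1706 units 1.9 -0.19
1.4 tcp x,z rel hinge -0.0044 0.1709 units 2.48 -0.2
1.3 tcp x,z rel hinge -0.0219 0.1695 units 3.06 -0.15
1.2 tcp x,z rel hinge -0.0394 0.1663 units 3.65 -0.04
1.1 tcp x,z rel hinge -0.0566 0.1614 units 4.22 0.12
1.0 tcp x,z rel hinge -0.0735 0.1548 units 4.78 0.34
0.9 tcp x,z rel hinge -0.0898 0.1466 units 5.33 0.61
0.8 tcp x,z rel hinge -0.1054 0.1367 units 5.85 0.94
0.7 tcp x,z rel hinge -0.12 0.1254 units 6.33 1.32
0.6 tcp x,z rel hinge -0.1336 0.1126 units 6.79 1.75
0.5 tcp x,z rel hinge -0.146 0.0986 units 7.2 2.21
0.4 tcp x,z rel hinge -0.157 0.0834 units 7.57 2.72
0.3 tcp x,z rel hinge -0.1665 0.0672 units 7.88 3.26
0.2 tcp x,z rel hinge -0.1744 0.0501 units 8.15 3.83
0.1 tcp x,z rel hinge -0.1806 0.0323 units 8.35 4.42
t 5.85 tcp [ 0.6867 -0.1737  0.2458] F [ 0.1  0.2 -1. ] to [ 0.692 -0.176  0.255] units [-0.17 -0.03 -0.31] yaw -0.02
```

View pics/beh.png

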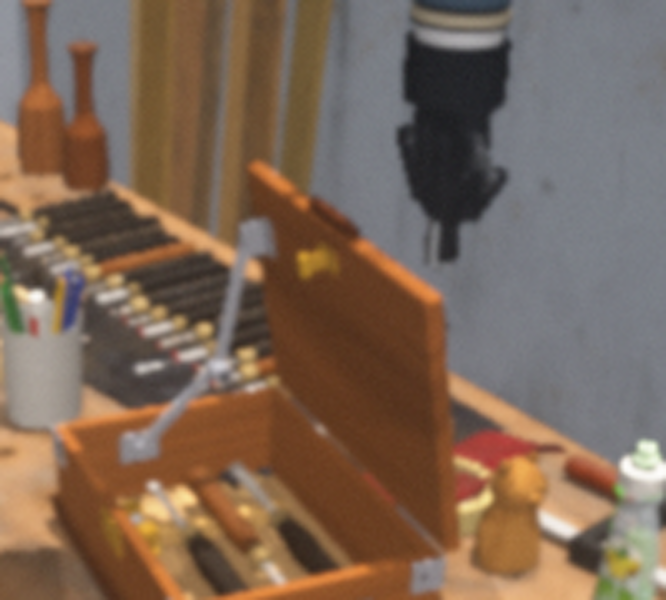

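The fingers stand about 50 mm behind the lid, with the tip at (440,255), and the stay is still folded. I'll start lowering the lid slowly along its arc.

Call:
{"fn": "drive_tool", "kwargs": {
  "motion": [
    [[0,0.7,0,-0.1,0],[0,1.4,0,-0.2,0],[0,1.8,0,-0.3,0],[0,2.1,0,-0.35,0],[0,2.35,0,-0.4,0],[0,2.6,0,-0.4,0],[0,2.85,0,-0.38,0],[0,3.1,0,-0.35,0],[0,3.3,0,-0.32,0],[0,3.5,0,-0.28,0]]
  ]
}}

```text
t: 6.9
tcp_pos: [0.5856, -0.1542, 0.2606]
tool_rot: [0.1, 0.995, -0.0, 0.0]
force: [4.0, -0.4, -0.3]
finger_gap: 0.002
gripper_force: 1.2
```

```bash
cat >>h.py <<'E'
def table():
    s=manip.sense(); p=s["tcp_pos"]-H; x0,y0,z0=p@CX,p@CY,p[2]; print("t",s["t"],"rel",np.round([x0,y0,z0],4),"F chest",np.round([s["force"]@CX,s["force"]@CY,s["force"][2]],1))
    for th in np.arange(1.25,0,-.1):
        r=.17+.01*(1.5-th)
        x=-r*np.cos(th)+.025*np.sin(th); z=r*np.sin(th)+.014*np.cos(th)
        print(round(th,2),round((x0-x)/.03,2),round((z0-z)/.03,2))
E
python3 -c "
from h import *
table()"
```

```text
t 6.9 rel [-0.0382  0.0003  0.1706] F chest [ 4.   0.4 -0.3]
1.25 -0.25 0.08
1.15 0.33 0.22
1.05 0.9 0.41
0.95 1.45 0.66
0.85 1.98 0.96
0.75 2.49 1.31
0.65 2.96 1.71
0.55 3.39 2.16
0.45 3.78 2.65
0.35 4.12 3.17
0.25 4.41 3.73
0.15 4.65 4.31
0.05 4.83 4.91
```

Call:
{"fn": "drive_tool", "kwargs": {
  "motion": [
    [[0,0.25,0,0.1,0],[0,0.5,0,0.2,0],[0,0.75,0,0.32,0],[0,1.0,0,0.45,0],[0,1.25,0,0.57,0],[0,1.5,0,0.69,0],[0,1.75,0,0.83,0],[0,1.98,0,0.97,0],[0,2.2,0,1.11,0],[0,2.4,0,1.25,0]]
  ]
}}

```text
t: 7.9
tcp_pos: [0.5147, -0.1394, 0.2227]
tool_rot: [0.1, 0.995, 0.0, -0.0]
force: [1.8, -0.4, -0.5]
finger_gap: 0.002
gripper_force: 0.5
```

```bash
python3 -c "
from h import *
table()"
```

```text
t 7.9 rel [-0.1107  0.0009  0.1327] F chest [ 1.8 -0.1 -0.5]
1.25 -2.67 -1.18
1.15 -2.09 -1.05
1.05 -1.52 -0.85
0.95 -0.96 -0.61
0.85 -0.43 -0.3
0.75 0.07 0.05
0.65 0.54 0.45
0.55 0.98 0.9
0.45 1.37 1.39
0.35 1.71 1.91
0.25 2.0 2.47
0.15 2.23 3.05
0.05 2.41 3.65
```

Call:
{"fn": "drive_tool", "kwargs": {
  "motion": [
    [[0,0.22,0,0.18,0],[0,0.44,0,0.36,0],[0,0.64,0,0.55,0],[0,0.83,0,0.74,0],[0,1.0,0,0.93,0],[0,1.17,0,1.13,0],[0,1.33,0,1.34,0],[0,1.47,0,1.54,0],[0,1.6,0,1.74,0],[0,1.71,0,1.93,0]]
  ]
}}

```text
t: 8.9
tcp_pos: [0.4647, -0.1293, 0.1648]
tool_rot: [0.1, 0.995, 0.0, -0.0]
force: [-0.1, 0.1, 1.1]
finger_gap: 0.001
gripper_force: 0.2
```

```bash
python3 -c "
from h import *
table()"
```

```text
t 8.9 rel [-0.1616  0.001   0.0748] F chest [-0.1  0.1  1.1]
1.25 -4.37 -3.11
1.15 -3.79 -2.98
1.05 -3.22 -2.79
0.95 -2.66 -2.54
0.85 -2.13 -2.24
0.75 -1.63 -1.88
0.65 -1.16 -1.48
0.55 -0.72 -1.03
0.45 -0.33 -0.55
0.35 0.01 -0.02
0.25 0.3 0.53
0.15 0.54 1.12
0.05 0.71 1.72
```

Call:
{"fn": "drive_tool", "kwargs": {
  "motion": [
    [[0,0.1,0,0.15,0],[0,0.18,0,0.3,0],[0,0.26,0,0.45,0],[0,0.33,0,0.6,0],[0,0.4,0,0.75,0],[0,0.47,0,0.9,0],[0,0.53,0,1.05,0],[0,0.59,0,1.18,0],[0,0.64,0,1.3,0],[0,0.69,0,1.42,0]]
  ]
}}

```text
t: 9.9
tcp_pos: [0.4448, -0.1253, 0.1224]
tool_rot: [0.1, 0.995, 0.0, -0.0]
force: [-0.1, 0.1, 0.3]
finger_gap: -0.0
gripper_force: 0.0
```

```bash
python3 -c "
from h import *
go(C(-.185,0,.014))"
```

```text
t 9.9 tcp [ 0.4448 -0.1253  0.1224] F [-0.1  0.1  0.3] to [ 0.442 -0.126  0.104] units [ 0.1  -0.04  0.61] yaw -0.03
```

Call:
{"fn": "drive_tool", "kwargs": {
  "motion": [
    [[0,0.1,0,0.06,0],[0,0.1,0,0.12,0],[0,0.1,0,0.18,0],[0,0.1,0,0.24,0],[0,0.1,0,0.3,0],[0,0.1,0,0.34,0]]
  ]
}}

```text
t: 10.5
tcp_pos: [0.442, -0.1249, 0.1133]
tool_rot: [0.1, 0.995, -0.0, 0.0]
force: [-2.6, 1.1, 17.9]
finger_gap: -0.002
gripper_force: 8.9
```

Call:
{"fn": "drive_tool", "kwargs": {
  "motion": [
    [[0,0,0,0,0],[0,0,0,0.05,0],[0,0,0,0.1,0],[0,0,0,0.15,0]]
  ]
}}

```text
t: 10.9
tcp_pos: [0.4415, -0.1247, 0.1085]
tool_rot: [0.1, 0.995, -0.0, -0.0]
force: [-1.1, -0.7, 1.7]
finger_gap: 0.004
gripper_force: 0.9
```

Call:
{"fn": "drive_tool", "kwargs": {
  "motion": [
    [[0,0,0,0.05,0],[0,0,0,0.1,0],[0,0,0,0.15,0],[0,0,0,0.17,0],[0,0,0,0.17,0]]
  ]
}}

```text
t: 11.4
tcp_pos: [0.4421, -0.1248, 0.1039]
tool_rot: [0.1, 0.995, -0.0, 0.0]
force: [-1.6, 1.4, 12.3]
finger_gap: 0.0
gripper_force: 6.1
```

Call:
{"fn": "drive_tool", "kwargs": {
  "motion": [
    [[0,0,0,0.03,0],[0,0,0,0.05,0],[0,0,0,0.05,0]]
  ]
}}

```text
t: 11.7
tcp_pos: [0.4422, -0.1249, 0.1037]
tool_rot: [0.1, 0.995, -0.0, 0.001]
force: [-4.9, 1.6, 25.0]
finger_gap: 0.0
gripper_force: 12.8
```

Call:
{"fn": "drive_tool", "kwargs": {
  "motion": [
    [[0,0,0,-0.3,0],[0,0,0,-1,0],[0,0,0,-2,0],[0,0,0,-3.2,0],[0,0.5,0,-4.4,0],[0,1,0,-5.4,0],[0,1.5,0,-6,0],[0,1.5,0,-6,0]]
  ]
}}

```text
t: 12.5
tcp_pos: [0.3976, -0.1157, 0.2834]
tool_rot: [0.101, 0.995, -0.001, 0.002]
force: [0.9, 0.2, 0.1]
finger_gap: 0.0
gripper_force: 0.0
```

```bash
python3 - <<'E'
from h import *
s=manip.snapshot("scene")[...,::-1]; T=manip.snapshot("top")[...,::-1]
cv2.imwrite("pics/end.png",np.hstack([cv2.resize(s[90:290,120:420],(450,300)),cv2.resize(T[60:280,120:400],(350,300))]))
E
```

```text
(no output)
```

View pics/end.png

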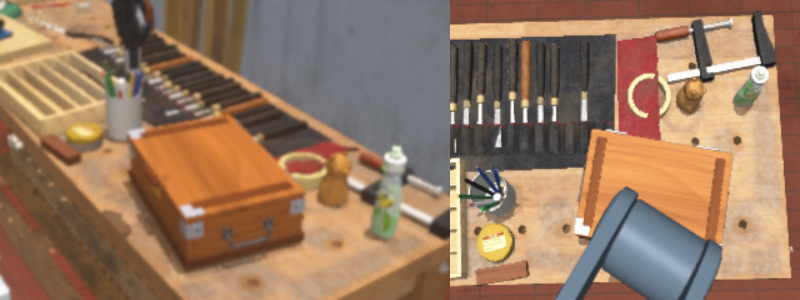

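The lid is flush on the chest, with its top face at (215,170) in the left panel. The tins, bear, bottle, tape and offcut all stand where they were, and the arm is clear. I'll hand in the job now.

```bash
python3 -c "
from station import manip
print(manip.sign_off())"
```

```text
the job is handed in; nothing more can be done
None
```

I broke the stay at the knee, lowered the lid under control and pressed it until the catch snapped; it sits flush, nothing around the chest looks moved, and the job is handed in at about 12.6 s.

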